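# Load a vial rack past the sprung gate of a bench shaker

## Task

Load the full vial rack into the shaker: hold the gate open with one fingertip by pressing its long bar down, and with the other fingertip push the rack from behind along the lane, past the gate and right up against the back stop. Keep the bar down until the whole rack is past, so that the gate never touches the rack, then let go so that the gate springs up behind it. Only push: do not lift or tip the rack, and leave everything else on the bench alone.

Things in the scene. Friction and masses are not known exactly. Their poses are not given: they have to be found in the camera images.
- shaker: The fixed bench shaker: cream housing 345 x 190 mm, steel deck on top. Origin: on the bench directly under the point where the gate crosses the middle of the lane; x = push direction along the lane, y = sideways towards the press bar, z up. All positions below that say 'shaker' are in this frame, mm. Deck y -80 to 108, bench to deck 85. Behind the stop a control pod, x 105 to 160, 60 over the deck.
- lane (a point): Lane floor (the deck top, 85 over the bench), mid lane, in the gate plane: shaker (0, 0, 85). The lane runs straight along x, open at the top, 60 wide between 4 thick rails (inner faces y = +30 and -30): rails 18 high from the open entry at x = -178 to -8, then bay walls 30 high as far as the back stop.
- stop (a point): Foot of the back stop's face, mid lane: shaker (96, 0, 85). The stop is 34 high. The rack is home when its front end plate is against it: the rack's origin is then at shaker x = 54 and its rear end 12 past the gate plane.
- gate: The steel gate: one rigid piece (blade, bar, shaft) turning about its own x axis, a shaft along the lane: 0 = shut, blade up; grows (roll about x) to 0.48 rad at its stop as the bar is pressed down. Origin on the shaft in the gate plane: shaker (0, 95, 113). Bearing blocks on the deck at y 85 to 105, 38 high. A spring shuts it: 2 to 5 N at the bar.
- bar (a point): Top of the press bar in the gate plane; moves with the gate. Shut: shaker (0, 55, 119), 34 over the floor. The bar is round, 14 thick, along the lane from shaker x = -179 to 32, free from above. Press it 12 mm down (0.30 rad) to sink the blade below the floor; about 15 is good, the stop is at 18.5; it moves 3 outwards meanwhile. A fingertip can slide along it while pressing.
- blade (a point): Top of the gate blade, mid blade; moves with the gate. The blade is 46 wide (shaker y -24 to 22), 5 thick, in the plane x = 0, and stands 20 over the lane floor when shut; it sinks through a slot in the floor. It lies across the rack's path whenever the bar is not held down.
- rack: The full vial rack standing in the lane before the gate: white plastic, 84 long (its x, along the lane), 56 wide, 40 high, 0.2 to 0.45 kg; plain upright end plates as wide and high as the rack; six amber vials with black caps, tops 59 over its underside. Origin: centre of its underside; x = push direction.
- empty_rack: Bystander: an empty rack of the same form and size, standing on the bench. Leave alone.
- vial_a: Bystander: a loose capped vial, 23 mm thick and 54 mm high, standing on the shaker's deck beside the lane, on the side away from the bar (about y = -56 in the shaker frame). Leave alone.
- vial_b: Bystander: another such vial on the same strip of the deck. Leave alone.
- beaker: Bystander: glass beaker, 68 mm wide, 90 mm high, on the bench. Leave alone.
- flask: Bystander: conical glass flask, 74 mm wide, 108 mm high, on the bench. Leave alone.
- jar: Bystander: amber jar with a white lid, 60 mm wide, 85 mm high, on the bench. Leave alone.
- mortar: Bystander: white mortar bowl, 100 mm wide, 55 mm high, on the bench. Leave alone.
- timer: Bystander: flat white timer, 52 x 70 x 20 mm, lying on the bench. Leave alone.
Not all that is in view belongs to the job. Leave any red look-alike of the rack alone.

How it is judged:
By the outcome, as a careful person would: the job done as asked, in the order asked, and still so for the second after the job is handed in, with the robot touching nothing.
It also fails if it takes over 40 s, if anything falls off the work surface, if the arm or the gripper's body presses on something with over 40 N, if the wrist force passes 120 N, or if a joint passes its speed limit or range.

## Robot

A 7-joint arm with a two-finger parallel gripper is mounted at the origin on the work surface. World frame = base frame: x ahead of the robot, y to its left, z up, the work surface at z = 0. Lengths are in m, angles in rad, forces in N, time in s.
With the tool pointing down it reaches from about 0.4 to 0.925 m from the base axis. Payload 5.6 kg.
Tool frame: the origin (TCP) lies midway between the tips of the shut fingers; the grasp point (between the pads) lies 19 mm behind it (env.tcp_to_grasp is the distance from the TCP to the grasp point, in m); x points along the fingers, y is the direction in which the jaws open and shut, and the axes are right-handed (so a half turn about x gives the same grasp; the last joint's range is limited). The gripper opens to 85 mm and grips with 20 to 120 N. Pads are 22 mm wide; open, the fingers measure 114 mm over their backs; the gripper's body (76 mm by 85 mm) begins 54 mm behind the grasp point. The pads swing forward as they close: fully open they stand 13 mm farther back than shut.
Start: joints at [1.267, 0.468, -0.012, 1.603, 0.006, 1.071, -0.056], TCP at [0.168, -0.628, 0.231] pointing down, gripper open.
Joint ranges: [-2.53, 2.53], [-0.31, 2.02], [-1.57, 1.55], [0.28, 2.44], [-1.29, 4.43], [0.15, 1.84], [-2.92, 2.92]. Speed limits (rad/s): [2.57, 2.57, 3.14, 3.14, 3.14, 3.14, 3.14].

## Interface

Orientations are given as a rotation vector (axis times angle).
In Python, from station import env, optics gives the robot as it stands.
- The arm moves only by the tool apply_moves, never from a script. Its argument "commands" is a list of rows, each an object of numbers: "x", "y", "z": the shift along the tool's x, y, z in m; "twist": the turn about the tool's x in rad; "gripper": the finger opening in m, from 0 to 0.0854. A call has 1 to 20 rows; each row shifts and turns the commanded pose from where the row before left it, along the tool's axes as they then stand; what a row does not reach is not made up. A row lasts 1/8 s, in which the tool goes at most 62.5 mm and 10.7 degrees, less where a joint would pass 70% of its speed; a pose out of reach is approached as far as the arm can. A call is refused whole if a number of a shift passes 0.0625 or a number of a turn 0.188, either way. A call with a gripper value outside its range is refused whole. The fingers move at their own pace and stop on an object; "force" is the grip in N (left out, the last holds). Time passes only in rows, so rows that do not move let the fingers close. It gives the time, the measured TCP pose, the force and the opening at its end, in the units of the state.
- env.get_obs(): the state, without advancing time (a new reading comes with each control period).
- optics.camera(name): name is "side" or "top"; returns the picture (420x560x3 uint8, red, green, blue); there is no depth.
- optics.camera_params(name): a dict with "K" (3x3 intrinsics, pixels), "world_to_cam" (4x4, takes a point from world to camera coordinates). Camera axes: x right, y up, looking along -z (the intrinsics and any distortion apply to the point x, -y, -z); pixel columns grow to the right and rows downward; lengths in m; the calibration is good to about 2 mm. A picture is of the moment at which its call begins. camera_params takes no time and is no camera call.
- env.finish_job(): hands the job in, once; it reports no verdict.
Trained networks look in the newest picture that a camera, given by its name, has taken for a name from the list of things; names that differ only in an ending like _2 or _b are one class to them, and where a whole thing is asked for, a point or a joint stands for the part that bears it (a point fixed in the world has none). Each returns a list of dicts, best first, with "p" (0 to 1); they miss things now and then, are a little off and sometimes report something else, mostly with a low value. They report only what shows in the picture. A call takes as long as a camera call. They do not tell look-alikes from the thing itself.
- optics.search_frame(label, camera): "at" ([column, row] in pixels, amid what is visible of it).
- optics.regions_of(label, camera): "pixels" (420x560 bool, what is visible of it) and "at" ([column, row] in pixels, amid what is visible of it).
- optics.tip_of(label, camera): "at" ([column, row] in pixels: a listed point, or the origin of a listed thing).
The state is a dict: "t": time; "qpos": joint angles; "qd": joint speeds; "effort": joint torques, N m; "tool_pos": TCP position; "ee_rot": TCP orientation; "force": force on the tool from outside, world axes, zero at the start; "moment": the same for the moment, N m; "opening": opening from 0.0 (shut) to 1.0 (fully open).
Only numpy, scipy, OpenCV 4.12 (cv2) and the standard library are available. Lean on these libraries where they do the work, as an engineer would, in place of code of your own. Each camera call takes 0.05 s, during which the arm holds its last target.

## Working session

There is one attempt and no reset: what is moved stays moved. The work goes in short steps, Python scripts to look and compute and a tool call to move; the robot and the scene stay as the last step left them, time stands still between calls to the robot, and variables do not carry over. Pictures are saved under pics/ and viewed, and the job is handed in when it is done.

Besides the shell and the picture viewer there is one more tool, called as name(argument=value, ...), one argument or row to a line, values as JSON. apply_moves: Moves the arm, as the interface text tells. Its arguments: {"type":"object","properties":{"commands":{"type":"array"},"force":{"type":"number"}},"required":["commands"]}

```bash
mkdir -p pics; ls; python3 - <<'E'
from station import env, optics
import cv2, numpy as np
for n in ("side","top"):
    im=optics.camera(n); cv2.imwrite(f"pics/{n}0.png",im[:,:,::-1])
    p=optics.camera_params(n); print(n,p)
print(env.get_obs())
E
```

```text
pics
side {'K': array([[525.35689013,   0.        , 279.99442062],
       [  0.        , 525.35689013, 203.04211144],
       [  0.        ,   0.        ,   1.        ]]), 'world_to_cam': array([[ 0.94700524, -0.32121315,  0.00178413, -0.5099516 ],
       [ 0.24303674,  0.72013408,  0.64987695, -0.26097377],
       [-0.21003384, -0.61500327,  0.76003734, -1.12636194],
       [ 0.        ,  0.        ,  0.        ,  1.        ]])}
top {'K': array([[504.75250059,   0.        , 278.5825024 ],
       [  0.        , 504.75250059, 213.70062343],
       [  0.        ,   0.        ,   1.        ]]), 'world_to_cam': array([[ 0.02677643, -0.99961093,  0.00781127,  0.05436498],
       [ 0.98111989,  0.02777674,  0.19139542, -0.55459071],
       [-0.19153793,  0.00253891,  0.98148193, -1.35230277],
       [ 0.        ,  0.        ,  0.        ,  1.        ]])}
{'t': 0.1, 'qpos': array([ 1.26702484,  0.46827423, -0.01163338,  1.60354451,  0.00602176,
        1.07139452, -0.05632392]), 'qd': array([ 0.00149289, -0.00120841,  0.0007742 , -0.00267351, -0.00040695,
       -0.00027465,  0.00062592]), 'effort': array([ 1.06297255e-03, -5.33522058e+01,  2.15227838e-02, -2.51967645e+01,
        1.14842944e-02,  4.35235605e-03, -5.80250685e-06]), 'tool_pos': array([ 0.16740501, -0.62754939,  0.23043788]), 'ee_rot': array([ 2.08266599,  0.27472122, -2.0833486 ]), 'force': array([-0.12065898, -0.34447458,  0.06836439]), 'moment': array([-0.00234916, -0.00137494,  0.00748483]), 'opening': 0.9985773387618885}
```

View pics/side0.png

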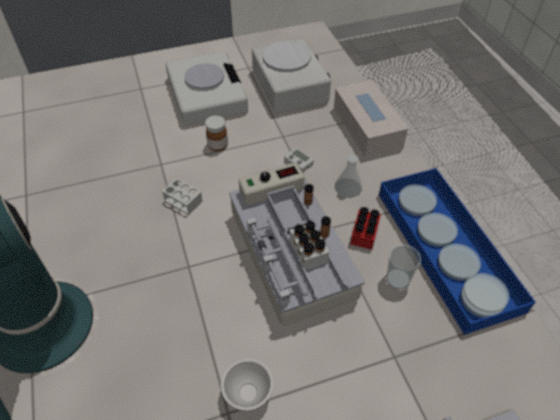

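View pics/top0.png

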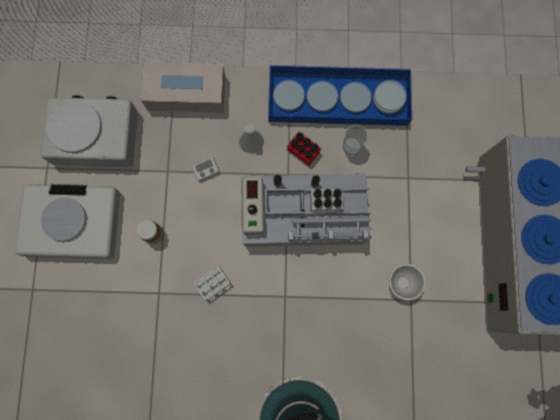

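```bash
cat > h.py <<'E'
import numpy as np, cv2
from station import env, optics
P={n:optics.camera_params(n) for n in("side","top")}
def proj(n,X):
    X=np.atleast_2d(X); W=P[n]["world_to_cam"]; c=X@W[:3,:3].T+W[:3,3]
    c=c*[1,-1,-1]; u=c@P[n]["K"].T; return u[:,:2]/u[:,2:]
def onplane(n,uv,z):
    W=P[n]["world_to_cam"]; R=W[:3,:3]; o=-R.T@W[:3,3]
    d=np.linalg.inv(P[n]["K"])@[uv[0],uv[1],1]; d=R.T@(d*[1,-1,-1]); return o+d*(z-o[2])/d[2]
E
python3 - <<'E'
from h import *
hts=dict(shaker=0,lane=.085,stop=.085,gate=.113,bar=.119,blade=.105,rack=.085)
for n in("side","top"):
    optics.camera(n)
    for l in hts:
        for r in optics.tip_of(l,n)[:3]:
            print(n,l,np.round(r["at"],1),round(r["p"],2),np.round(onplane(n,r["at"],hts[l]),4)[:2])
E
```

```text
side shaker [296.8 251.7] 0.71 [0.5824 0.0049]
side shaker [248.7 393.5] 0.22 [ 0.3773 -0.284 ]
side lane [295.2 227.1] 0.84 [0.5796 0.0143]
side stop [279.5 198.9] 0.85 [0.573 0.106]
side stop [397.8 282.1] 0.45 [ 0.7335 -0.1913]
side stop [249.1 394. ] 0.44 [ 0.3722 -0.3169]
side gate [256.5 233.3] 0.96 [0.4858 0.0048]
side bar [275.7 226.7] 0.87 [0.5298 0.0043]
side blade [297.2 226.1] 0.55 [0.579 0.001]
side rack [311.4 252.6] 0.65 [ 0.5892 -0.0634]
top shaker [295.1 211.4] 0.65 [0.5714 0.0218]
top lane [303.8 204.3] 0.94 [0.5748 0.0015]
top stop [269.3 202. ] 0.93 [0.5786 0.0959]
top gate [304.1 236.9] 0.85 [0.4807 0.0007]
top bar [303.3 217.8] 0.6 [0.5309 0.004 ]
top blade [302.3 199.6] 0.75 [0.5833 0.0069]
top blade [305.7 234.3] 0.21 [ 0.489  -0.0039]
top rack [323.6 203.2] 0.96 [ 0.5794 -0.0526]
top rack [303.1 152. ] 0.86 [0.7239 0.006 ]
```

```bash
python3 - <<'E'
from h import *
a=optics.camera("side"); b=optics.camera("top")
cv2.imwrite("pics/s1.png",cv2.resize(a[155:325,220:370],None,fx=5,fy=5,interpolation=cv2.INTER_CUBIC)[:600*2:,:,::-1][:,:800][:600*2][::1,::1] if 0 else cv2.resize(a[165:315,215:375],(640,600),interpolation=cv2.INTER_CUBIC)[:,:,::-1])
cv2.imwrite("pics/t1.png",cv2.resize(b[165:255,230:380],(800,480),interpolation=cv2.INTER_CUBIC)[:,:,::-1])
E
```

```text
(no output)
```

View pics/s1.png

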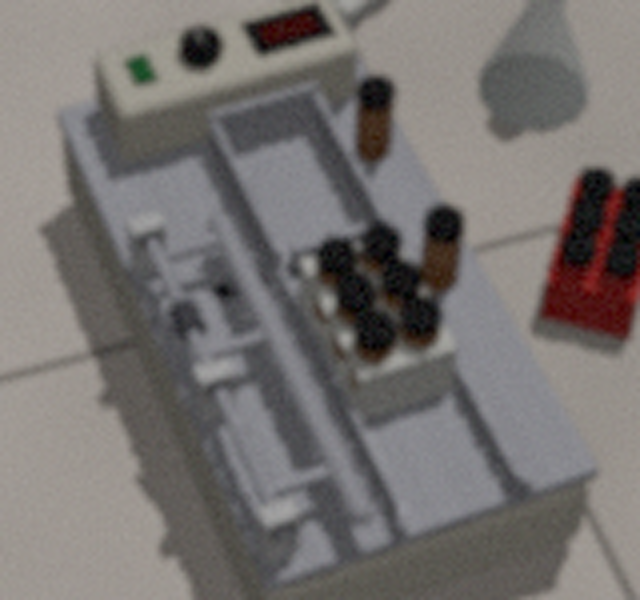

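View pics/t1.png

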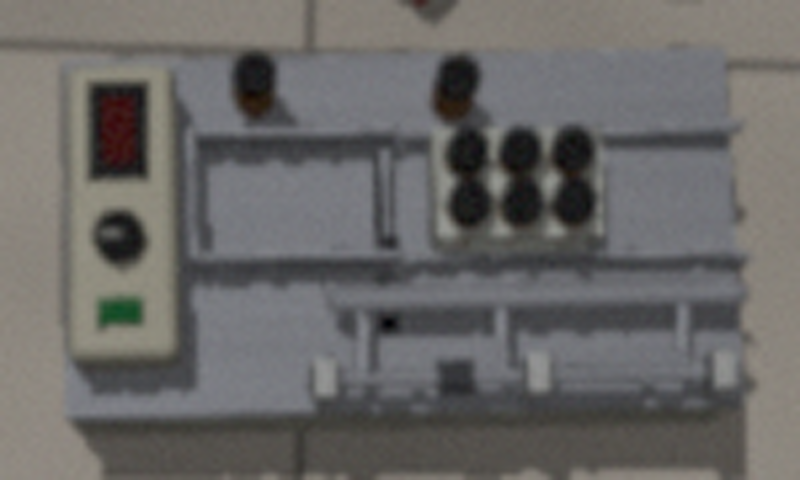

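```bash
cat >> h.py <<'E'
def T(p,S):  # shaker pts (m) -> world; p=(x,y,yaw) 
    c,s=np.cos(p[2]),np.sin(p[2]); S=np.atleast_2d(S)
    return np.c_[p[0]+c*S[:,0]-s*S[:,1],p[1]+s*S[:,0]+c*S[:,1],S[:,2]]
E
cat > fit.py <<'E'
from h import *
from scipy.optimize import least_squares
kp=dict(shaker=(0,0,0),lane=(0,0,.085),stop=(.096,0,.085),gate=(0,.095,.113),bar=(0,.055,.119),blade=(0,-.001,.105))
rows=[]
for i in range(4):
  for n in("side","top"):
    optics.camera(n)
    for l in kp:
        if l=="shaker": continue
        r=optics.tip_of(l,n)
        if r: rows.append((n,kp[l],r[0]["at"],l,r[0]["p"]))
def res(p,raw=False):
    e=np.array([(proj(n,T(p,k))[0]-a) for n,k,a,_,_ in rows]); return e if raw else e.ravel()
s=least_squares(res,[.577,.003,1.57],loss="soft_l1",x_scale=[.01,.01,.02])
print(s.x, s.x[2]-np.pi/2)
e=res(s.x,True)
for r,x in zip(rows,e): print(r[0],r[3],round(r[4],2),x.round(1))
np.save("pose.npy",s.x)
E
python3 fit.py
cat > ov.py <<'E'
import sys
from h import *
def overlay(p,tag,rx=None):
    L=[]
    def box(x0,x1,y0,y1,z,c): 
        q=[(x0,y0,z),(x1,y0,z),(x1,y1,z),(x0,y1,z)]
        L.extend((q[i],q[(i+1)%4],c) for i in range(4))
    for y in(30,-30): L.append(((-178,y,103),(-8,y,103),(0,255,0))); L.append(((-8,y,115),(96,y,115),(0,255,0)))
    L.append(((96,-30,119),(96,30,119),(0,255,255)))
    box(105,160,-80,108,85,(255,0,0)) if 0 else None
    L.append(((-178,-80,85),(150,-80,85),(255,0,255)));L.append(((-178,108,85),(160,108,85),(255,0,255)));L.append(((-178,-80,85),(-178,108,85),(255,0,255)))
    L.append(((0,-24,105),(0,22,105),(0,0,255)))
    L.append(((-179,55,119),(32,55,119),(255,255,0)))
    if rx is not None: box(rx-42,rx+42,-28,28,125,(0,128,255))
    for n,(r0,r1,c0,c1),(w,h) in (("side",(165,315,215,375),(640,600)),("top",(165,255,230,380),(800,480))):
        im=optics.camera(n)[:,:,::-1]; im=cv2.resize(im[r0:r1,c0:c1],(w,h),interpolation=cv2.INTER_CUBIC)
        f=w/(c1-c0)
        for a,b,c in L:
            q=proj(n,T(p,np.array([a,b])/1000.))
            q=((q-[c0,r0]+.5)*f).astype(int); cv2.line(im,tuple(map(int,q[0])),tuple(map(int,q[1])),c,1)
        cv2.imwrite(f"pics/{tag}_{n}.png",im)
if __name__=="__main__":
    overlay(np.load("pose.npy"),sys.argv[1],float(sys.argv[2]))
E
python3 ov.py o1 -58
```

```text
[0.58011849 0.00649931 1.63658098] 0.06578465038336234
side lane 0.74 [ 2.7 -1. ]
side stop 0.66 [-27.9 -51.2]
side gate 0.84 [2.3 1.5]
side bar 0.7 [-0.7 -0.3]
side blade 0.59 [ 1.3 -1. ]
top lane 0.6 [-0.4  0.3]
top stop 0.84 [-0.5 -0.4]
top gate 0.72 [-0.3 -0. ]
top bar 0.7 [0.1 1.7]
top blade 0.84 [-0.5  0. ]
side lane 0.58 [0.8 0.8]
side stop 0.67 [-68.3  13.2]
side gate 0.86 [1.7 2.8]
side bar 0.56 [-4.2  1.6]
side blade 0.78 [-1.7  0.7]
top lane 0.92 [-0.8  1.2]
top stop 0.64 [-3.1 -0.6]
top gate 0.8 [-2.2  0.7]
top blade 0.96 [ 1.3 -1.5]
side lane 0.56 [ 1.2 -1. ]
side stop 0.88 [2.6 2. ]
side gate 0.6 [ 0.2 -1.7]
side bar 0.86 [-0.5  2.1]
side blade 0.93 [-0.8 -1.5]
top lane 0.62 [34.3 -0.9]
top stop 0.94 [ 1.5 -1. ]
top gate 0.85 [-0.8  1.6]
top bar 0.66 [-0.   1.6]
top blade 0.65 [-3.4 -1.3]
side lane 0.55 [2.5 1.3]
side stop 0.6 [0.8 0.3]
side gate 0.82 [ 0.3 -0. ]
side bar 0.77 [-0.3  1.8]
side blade 0.56 [-1.  -0.2]
top lane 0.6 [-0.1  0.7]
top stop 0.75 [-1.1 -0.5]
top bar 0.92 [2.9 2.2]
top blade 0.59 [-1.1 -1.4]
```

View pics/o1_side.png

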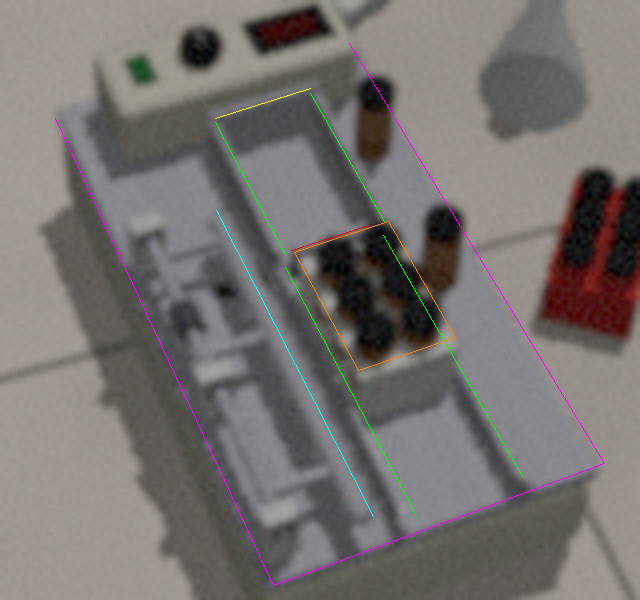

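View pics/o1_top.png

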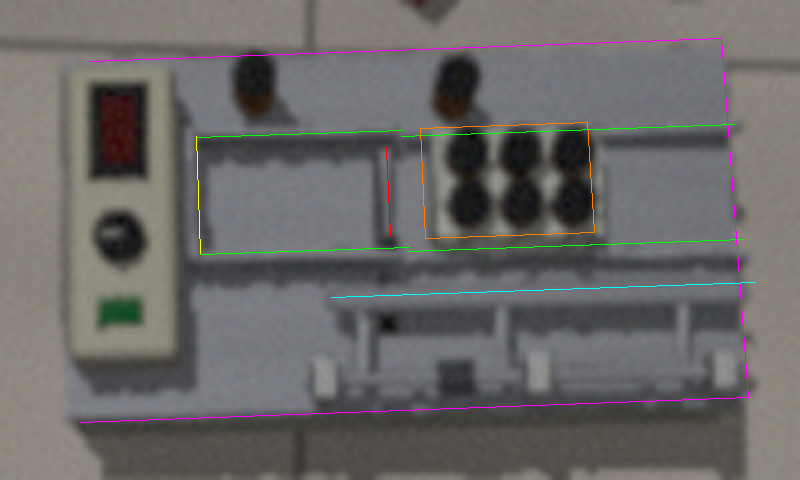

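```bash
python3 - <<'E'
from h import *
ims=np.mean([optics.camera("top").astype(float) for _ in range(6)],0)
np.save("top_avg.npy",ims)
ims2=np.mean([optics.camera("side").astype(float) for _ in range(6)],0); np.save("side_avg.npy",ims2)
def crop(im,r0,r1,c0,c1,f,name):
    a=cv2.resize(im[r0:r1,c0:c1],None,fx=f,fy=f,interpolation=cv2.INTER_CUBIC); a=np.clip((a-20)*1.5,0,255).astype(np.uint8)[:,:,::-1].copy()
    for c in range(c0,c1,10): cv2.putText(a,str(c),(int((c-c0)*f),10),0,.35,(0,255,255),1); cv2.line(a,(int((c-c0)*f),12),(int((c-c0)*f),18),(0,255,255))
    for r in range(r0,r1,10): cv2.putText(a,str(r),(0,int((r-r0)*f)+4),0,.35,(0,255,255),1)
    cv2.imwrite("pics/"+name,a)
crop(ims,168,250,286,376,8.5 if 0 else 7,"tz1.png")
crop(ims,168,250,236,316,7,"tz2.png")
crop(ims2,220,312,265,370,6.5 if 0 else 6,"sz1.png")
E
```

```text
(no output)
```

View pics/tz1.png

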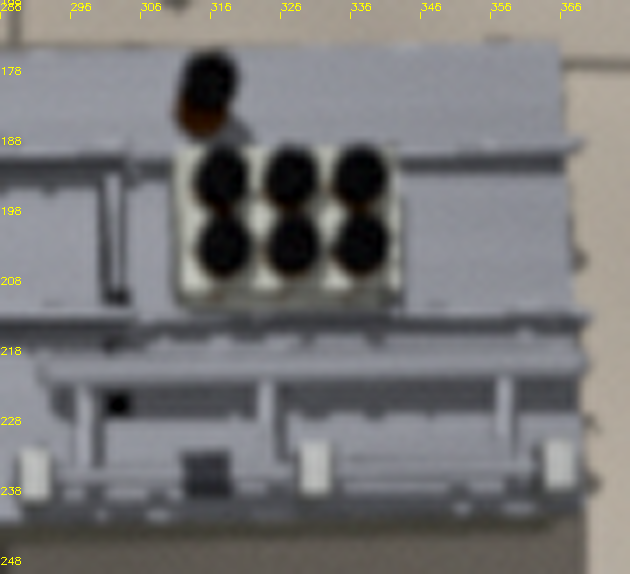

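View pics/tz2.png

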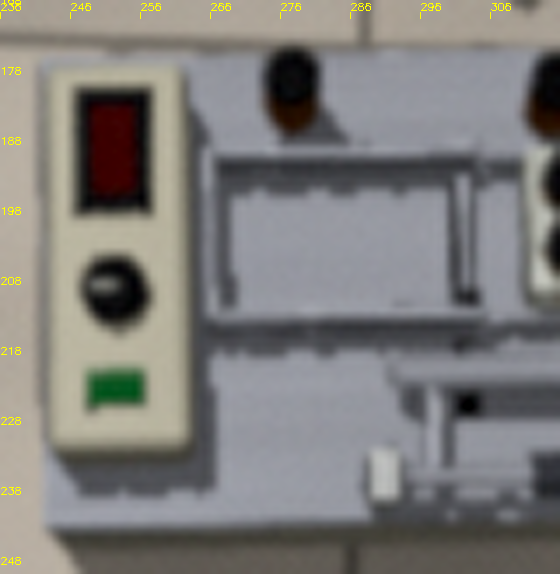

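View pics/sz1.png

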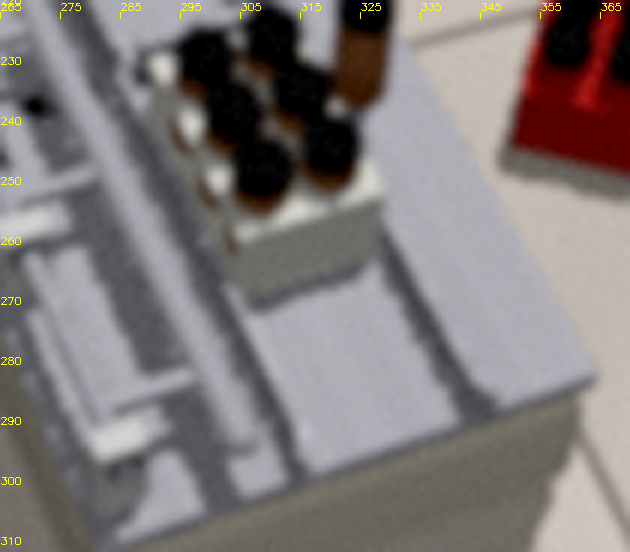

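```bash
cat > fit2.py <<'E'
from h import *
from ov import overlay
from scipy.optimize import least_squares
# line constraints: (cam, A, B shaker mm, pixel pts)
Ls=[("top",(-178,-80,85),(160,-80,85),[(241.7,175.9),(287.4,174.6),(307.4,174.8),(366,173.7)]),
("top",(-178,108,85),(160,108,85),[(242.4,243.3),(287.4,242),(366,241.1)]),
("top",(-179,55,112),(32,55,112),[(291.7,220.6),(330,219.9),(368.5,219.1)]),
("top",(32,45,112),(32,65,112),[(291.4,220.5)]),("top",(-179,45,112),(-179,65,112),[(369.4,219)]),
("top",(0,-24,105),(0,22,105),[(301.5,195),(302.2,208)]),
("side",(-178,-80,85),(160,-80,85),[(336.7,231.7),(350,257),(364,282.7)]),
("side",(-179,55,112),(32,55,112),[(305,294),(270,219)]),
("side",(-178,108,85),(160,108,85),[(282,311),(231,195)]),
]
W=dict(top=.5,side=.3)
K=[("top",(96,0,85),(269.3,202)),("side",(96,0,85),(279.5,198.9)),("side",(0,95,113),(256.3,234)),("top",(0,95,113),(304.1,236.9))]
def res(p):
    o=[]
    for n,A,B,pts in Ls:
        a,b=proj(n,T(p,np.array([A,B])/1000.)); d=(b-a)/np.linalg.norm(b-a)
        o+=[d[0]*(q[1]-a[1])-d[1]*(q[0]-a[0]) for q in pts]
    for n,k,a in K: o+=list((proj(n,T(p,np.array(k)/1000.))[0]-a)*.5)
    return np.array(o)
s=least_squares(res,[.578,.004,1.6],loss="soft_l1",x_scale=[.01,.01,.02])
print(s.x,s.x[2]-np.pi/2,res(s.x).round(1)); np.save("pose.npy",s.x)
overlay(s.x,"o2",-59)
E
python3 fit2.py
```

```text
[0.57972707 0.00740089 1.61670767] 0.04591134663833918 [-0.7 -0.2 -0.7 -0.6 -0.5 -0.1 -0.6  0.1  0.1  0.3 -0.6  0.5  0.4  0.1
  1.  -0.2 -0.9  0.1  1.2  1.1  1.  -1.4  0.5  0.6  0.3  0.   0.  -0.4
 -0.8]
```

View pics/o2_top.png

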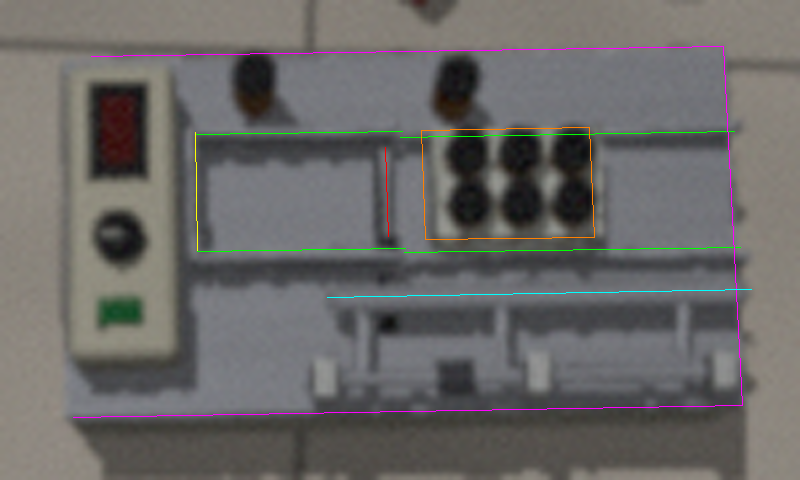

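View pics/o2_side.png

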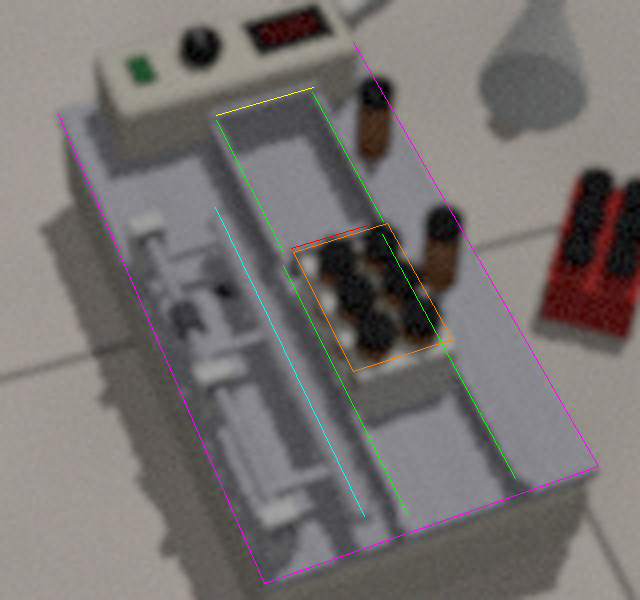

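```bash
cat >> h.py <<'E'
from scipy.spatial.transform import Rotation as Ro
def st():
    o=env.get_obs(); R=Ro.from_rotvec(o["ee_rot"]).as_matrix(); p=np.load("pose.npy")
    d=o["tool_pos"]-[p[0],p[1],0]; c,s=np.cos(p[2]),np.sin(p[2])
    sh=np.array([c*d[0]+s*d[1],-s*d[0]+c*d[1],d[2]])*1000
    print("t",round(o["t"],2),"tcp",o["tool_pos"].round(4),"shaker mm",sh.round(1),"F",o["force"].round(2),"op",round(o["opening"],3))
    return o,R,p,sh
def move_to(S,yawadj=True):  # delta in tool axes to TCP shaker position S(mm), and twist
    o,R,p,sh=st(); w=T(p,np.array(S)/1000.)[0]; 
    ty=np.array([-np.sin(p[2]),np.cos(p[2]),0])  # shaker y in world
    a=R[:,1]; ang=np.arctan2(np.dot(R[:,0],np.cross(a,ty)),np.dot(a,ty))
    d=R.T@(w-o["tool_pos"])*1000
    print("R",R.round(3).tolist()); print("delta tool mm (before twist)",d.round(1),"twist to y||shaker y:",round(ang,3),"or",round((ang%(2*np.pi))-np.pi,3))
E
python3 - <<'E'
from h import *
move_to([-130,29,200])
print(onplane("top",(485,330),0.1),onplane("top",(510,330),0.1))
E
```

```text
t 4.2 tcp [ 0.1676 -0.628   0.2313] shaker mm [-615.8  440.9  231.3] F [-0.18 -0.1  -0.33] op 1.0
R [[-0.0, 0.258, -0.966], [-0.0, -0.966, -0.258], [-1.0, 0.0, 0.0]]
delta tool mm (before twist) [  31.3 -386.9 -506. ] twist to y||shaker y: 1.786 or -1.356
[ 0.25291594 -0.47144923  0.1       ] [ 0.25463407 -0.53623065  0.1       ]
```

apply_moves(
  commands=[
    {"x": -0.0125, "y": -0.0396, "z": -0.0247, "gripper": 0.043},
    {"x": -0.0125, "y": -0.0396, "z": -0.0247},
    {"x": -0.0125, "y": -0.0396, "z": -0.0247},
    {"x": -0.0125, "y": -0.0396, "z": -0.0247},
    {"x": -0.0125, "y": -0.0396, "z": -0.0247},
    {"x": -0.0125, "y": -0.0396, "z": -0.0247},
    {"y": -0.0186, "z": -0.0447},
    {"y": -0.0186, "z": -0.0447},
    {"y": -0.0186, "z": -0.0447},
    {"y": -0.0186, "z": -0.0447},
    {"y": -0.0186, "z": -0.0447},
    {"y": -0.0186, "z": -0.0447},
    {"y": -0.0186, "z": -0.0447},
    {"y": -0.0186, "z": -0.0447},
    {},
    {},
  ],
)

```text
schema error: expected keys x, y, z, twist, gripper
```

apply_moves(
  commands=[
    {"twist": -0.17},
    {"twist": -0.17},
    {"twist": -0.17},
    {"twist": -0.17},
    {"twist": -0.17},
    {"twist": -0.17},
    {"twist": -0.17},
    {"twist": -0.166},
    {},
  ],
)

```text
schema error: expected keys x, y, z, twist, gripper
```

```bash
python3 - <<'E'
from h import *
move_to([-130,29,200])
for n in("side","top"): cv2.imwrite(f"pics/m1_{n}.png",optics.camera(n)[:,:,::-1])
print(env.get_obs()["qpos"].round(2))
E
```

```text
t 4.2 tcp [ 0.1676 -0.628   0.2313] shaker mm [-615.8  440.9  231.3] F [-0.18 -0.1  -0.33] op 1.0
R [[-0.0, 0.258, -0.966], [-0.0, -0.966, -0.258], [-1.0, 0.0, 0.0]]
delta tool mm (before twist) [  31.3 -386.9 -506. ] twist to y||shaker y: 1.786 or -1.356
[ 1.27  0.47 -0.01  1.6   0.01  1.07 -0.06]
```

View pics/m1_side.png

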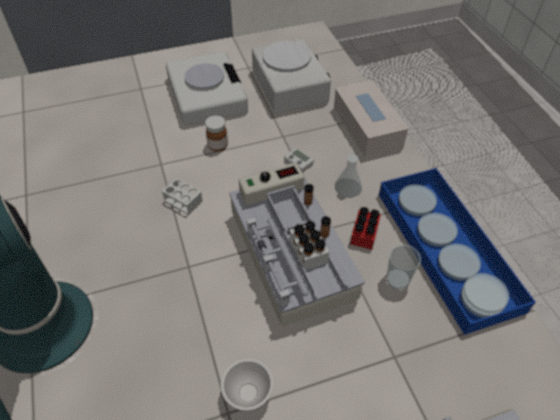

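View pics/m1_top.png

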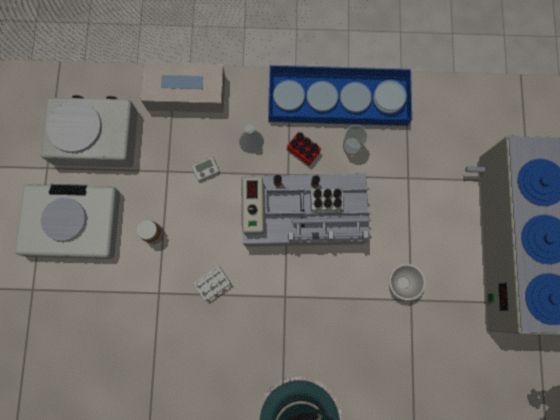

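apply_moves(
  commands=[
    {"x": -0.0125, "y": -0.0396, "z": -0.0247, "twist": 0, "gripper": 0.043},
    {"x": -0.0125, "y": -0.0396, "z": -0.0247, "twist": 0, "gripper": 0.043},
    {"x": -0.0125, "y": -0.0396, "z": -0.0247, "twist": 0, "gripper": 0.043},
    {"x": -0.0125, "y": -0.0396, "z": -0.0247, "twist": 0, "gripper": 0.043},
    {"x": -0.0125, "y": -0.0396, "z": -0.0247, "twist": 0, "gripper": 0.043},
    {"x": -0.0125, "y": -0.0396, "z": -0.0247, "twist": 0, "gripper": 0.043},
    {"x": 0, "y": -0.0186, "z": -0.0447, "twist": 0, "gripper": 0.043},
    {"x": 0, "y": -0.0186, "z": -0.0447, "twist": 0, "gripper": 0.043},
    {"x": 0, "y": -0.0186, "z": -0.0447, "twist": 0, "gripper": 0.043},
    {"x": 0, "y": -0.0186, "z": -0.0447, "twist": 0, "gripper": 0.043},
    {"x": 0, "y": -0.0186, "z": -0.0447, "twist": 0, "gripper": 0.043},
    {"x": 0, "y": -0.0186, "z": -0.0447, "twist": 0, "gripper": 0.043},
    {"x": 0, "y": -0.0186, "z": -0.0447, "twist": 0, "gripper": 0.043},
    {"x": 0, "y": -0.0186, "z": -0.0447, "twist": 0, "gripper": 0.043},
    {"x": 0, "y": 0, "z": 0, "twist": 0, "gripper": 0.043},
  ],
)

```text
t: 6.18
tool_pos: [0.5587, -0.1206, 0.306]
ee_rot: [2.081, 0.281, -2.079]
force: [-1.2, 0.7, -0.8]
opening: 0.502
```

apply_moves(
  commands=[
    {"x": 0, "y": 0, "z": 0, "twist": -0.17, "gripper": 0.043},
    {"x": 0, "y": 0, "z": 0, "twist": -0.17, "gripper": 0.043},
    {"x": 0, "y": 0, "z": 0, "twist": -0.17, "gripper": 0.043},
    {"x": 0, "y": 0, "z": 0, "twist": -0.17, "gripper": 0.043},
    {"x": 0, "y": 0, "z": 0, "twist": -0.17, "gripper": 0.043},
    {"x": 0, "y": 0, "z": 0, "twist": -0.17, "gripper": 0.043},
    {"x": 0, "y": 0, "z": 0, "twist": -0.17, "gripper": 0.043},
    {"x": 0, "y": 0, "z": 0, "twist": -0.166, "gripper": 0.043},
    {"x": 0, "y": 0, "z": 0, "twist": 0, "gripper": 0.043},
  ],
)

```text
t: 7.3
tool_pos: [0.556, -0.1254, 0.3062]
ee_rot: [1.177, 1.229, -1.178]
force: [0.0, 0.4, 0.2]
opening: 0.509
```

```bash
python3 - <<'E'
from h import *
move_to([-130,29,200])
for n in("side","top"): cv2.imwrite(f"pics/m2_{n}.png",optics.camera(n)[:,:,::-1])
print(env.get_obs()["qpos"].round(2))
E
```

```text
t 7.3 tcp [ 0.556  -0.1254  0.3062] shaker mm [-131.6   29.8  306.2] F [0.03 0.41 0.16] op 0.509
R [[-0.001, 0.999, 0.043], [-0.001, 0.043, -0.999], [-1.0, -0.001, 0.001]]
delta tool mm (before twist) [106.2   0.9  -1.7] twist to y||shaker y: 3.138 or -0.003
[ 0.7   0.35 -0.68  1.68  0.24  1.19  0.  ]
```

View pics/m2_side.png

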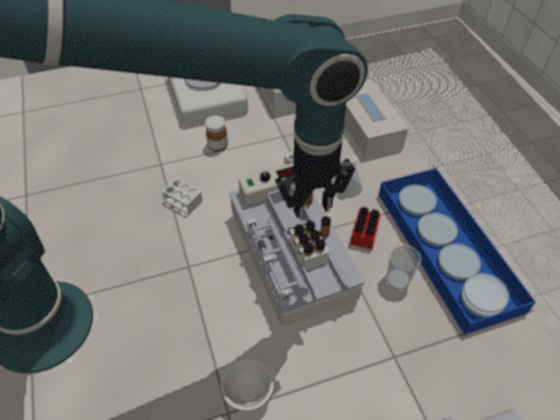

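View pics/m2_top.png

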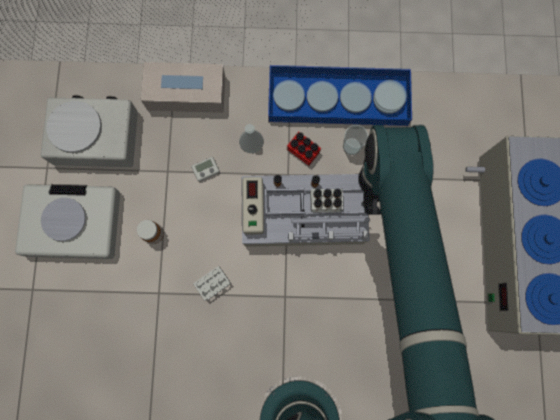

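apply_moves(
  commands=[
    {"x": 0.05, "y": 0, "z": 0, "twist": 0, "gripper": 0.043},
    {"x": 0.05, "y": 0, "z": 0, "twist": 0, "gripper": 0.043},
    {"x": 0.05, "y": 0, "z": 0, "twist": 0, "gripper": 0.043},
    {"x": 0.0, "y": 0, "z": 0, "twist": 0, "gripper": 0.043},
    {"x": 0.0, "y": 0, "z": 0, "twist": 0, "gripper": 0.043},
  ],
)

```text
t: 8.02
tool_pos: [0.5579, -0.1243, 0.1581]
ee_rot: [1.177, 1.228, -1.174]
force: [0.1, 0.6, -0.1]
opening: 0.505
```

```bash
python3 - <<'E'
from h import *
move_to([-130,29,150])
def crop(im,r0,r1,c0,c1,f,name):
    a=cv2.resize(im[r0:r1,c0:c1],None,fx=f,fy=f,interpolation=cv2.INTER_CUBIC); a=np.clip((a.astype(float)-5)*1.8,0,255).astype(np.uint8)[:,:,::-1].copy()
    o=env.get_obs()["tool_pos"]; q=((proj("side",o)[0]-[c0,r0])*f).astype(int); cv2.circle(a,tuple(map(int,q)),3,(0,255,0),1)
    cv2.imwrite("pics/"+name,a)
crop(optics.camera("side"),170,310,230,370,4.2,"m3.png")
E
```

```text
t 8.03 tcp [ 0.5579 -0.1243  0.1581] shaker mm [-130.5   27.8  158.1] F [ 0.14  0.59 -0.1 ] op 0.505
R [[0.002, 0.999, 0.045], [-0.0, 0.045, -0.999], [-1.0, 0.002, 0.001]]
delta tool mm (before twist) [ 8.1 -1.2 -0.5] twist to y||shaker y: 3.141 or -0.001
```

View pics/m3.png

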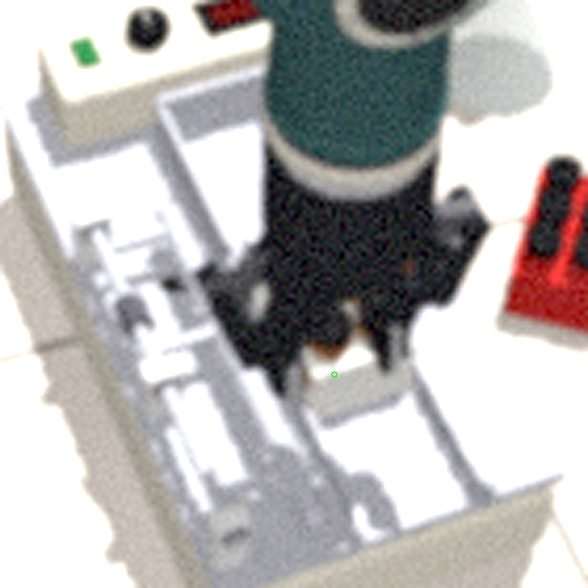

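apply_moves(
  commands=[
    {"x": 0.02, "y": 0, "z": 0, "twist": 0, "gripper": 0.043},
    {"x": 0.013, "y": 0, "z": 0, "twist": 0, "gripper": 0.043},
    {"x": 0.0, "y": 0, "z": 0, "twist": 0, "gripper": 0.043},
    {"x": 0.0, "y": 0, "z": 0, "twist": 0, "gripper": 0.043},
  ],
)

```text
t: 8.57
tool_pos: [0.5569, -0.1242, 0.1233]
ee_rot: [1.175, 1.231, -1.175]
force: [0.6, -0.4, 0.4]
opening: 0.501
```

apply_moves(
  commands=[
    {"x": 0.004, "y": 0, "z": 0, "twist": 0, "gripper": 0.043},
    {"x": 0.0, "y": 0, "z": 0, "twist": 0, "gripper": 0.043},
  ],
)

```text
t: 8.82
tool_pos: [0.5566, -0.1243, 0.1191]
ee_rot: [1.175, 1.231, -1.175]
force: [-0.4, 0.0, -0.0]
opening: 0.506
```

apply_moves(
  commands=[
    {"x": 0.004, "y": 0, "z": 0, "twist": 0, "gripper": 0.043},
    {"x": 0.0, "y": 0, "z": 0, "twist": 0, "gripper": 0.043},
  ],
)

```text
t: 9.07
tool_pos: [0.5572, -0.1243, 0.1155]
ee_rot: [1.176, 1.23, -1.175]
force: [0.4, 0.6, 2.7]
opening: 0.499
```

apply_moves(
  commands=[
    {"x": 0.003, "y": 0, "z": 0, "twist": 0, "gripper": 0.043},
    {"x": 0.0, "y": 0, "z": 0, "twist": 0, "gripper": 0.043},
  ],
)

```text
t: 9.32
tool_pos: [0.5573, -0.1243, 0.1125]
ee_rot: [1.176, 1.23, -1.174]
force: [2.3, -0.6, 2.8]
opening: 0.505
```

apply_moves(
  commands=[
    {"x": 0.005, "y": 0, "z": 0, "twist": 0, "gripper": 0.043},
    {"x": 0.003, "y": 0, "z": 0, "twist": 0, "gripper": 0.043},
    {"x": 0.0, "y": 0, "z": 0, "twist": 0, "gripper": 0.043},
  ],
)

```text
t: 9.7
tool_pos: [0.5567, -0.1244, 0.104]
ee_rot: [1.175, 1.231, -1.175]
force: [1.0, 0.7, 4.1]
opening: 0.504
```

apply_moves(
  commands=[
    {"x": 0.003, "y": 0, "z": 0, "twist": 0, "gripper": 0.043},
    {"x": 0.0, "y": 0, "z": 0, "twist": 0, "gripper": 0.043},
    {"x": 0.0, "y": 0, "z": 0, "twist": 0, "gripper": 0.043},
  ],
)

```text
t: 10.07
tool_pos: [0.5562, -0.1244, 0.1012]
ee_rot: [1.175, 1.231, -1.176]
force: [0.5, -0.4, 4.3]
opening: 0.503
```

```bash
python3 - <<'E'
from h import *
move_to([1,28,102])
for n,(r0,r1,c0,c1) in(("side",(165,315,215,375)),("top",(165,255,230,380))):
    a=optics.camera(n)[r0:r1,c0:c1]; a=cv2.resize(a,None,fx=4 if n=="side" else 5,fy=4 if n=="side" else 5,interpolation=cv2.INTER_CUBIC)
    cv2.imwrite(f"pics/m4_{n}.png",np.clip(a.astype(float)*1.4,0,255).astype(np.uint8)[:,:,::-1])
E
```

```text
t 10.07 tcp [ 0.5562 -0.1244  0.1012] shaker mm [-130.5   29.6  101.2] F [ 0.48 -0.36  4.31] op 0.503
R [[-0.001, 0.999, 0.046], [-0.0, 0.046, -0.999], [-1.0, -0.001, 0.0]]
delta tool mm (before twist) [  -0.8    1.6 -131.5] twist to y||shaker y: 3.141 or -0.0
```

View pics/m4_side.png

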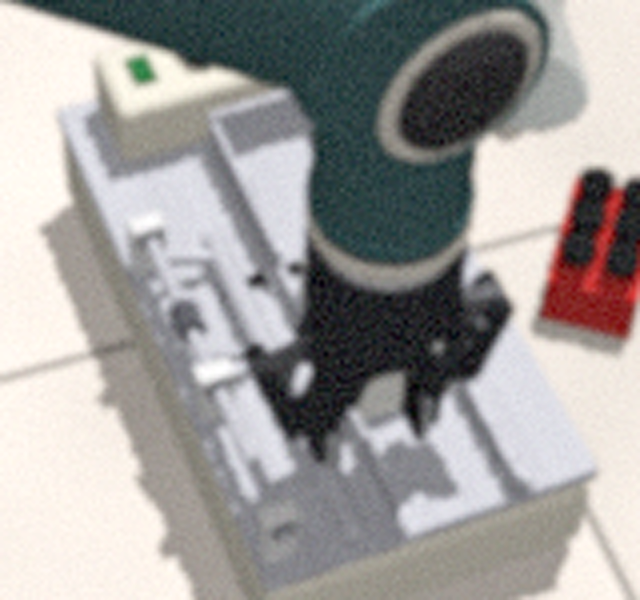

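View pics/m4_top.png

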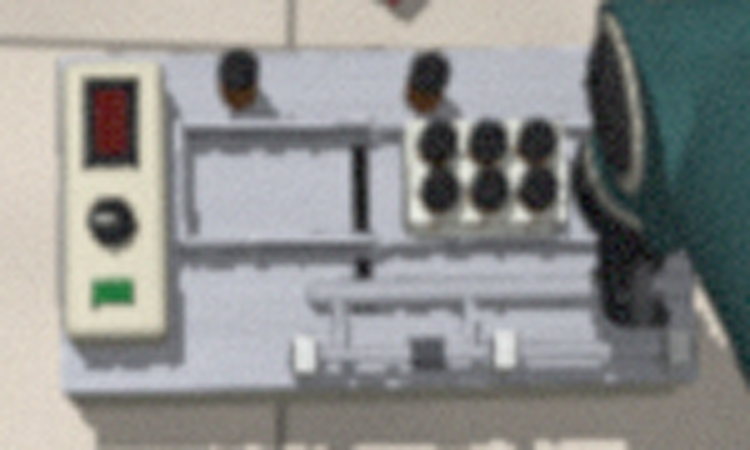

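apply_moves(
  commands=[
    {"x": 0, "y": 0, "z": -0.005, "twist": 0, "gripper": 0.043},
    {"x": 0, "y": 0, "z": -0.005, "twist": 0, "gripper": 0.043},
    {"x": 0, "y": 0, "z": -0.005, "twist": 0, "gripper": 0.043},
    {"x": 0, "y": 0, "z": -0.005, "twist": 0, "gripper": 0.043},
    {"x": 0, "y": 0, "z": -0.005, "twist": 0, "gripper": 0.043},
    {"x": 0, "y": 0, "z": -0.005, "twist": 0, "gripper": 0.043},
    {"x": 0, "y": 0, "z": -0.005, "twist": 0, "gripper": 0.043},
  ],
)

```text
t: 11.05
tool_pos: [0.555, -0.0911, 0.1014]
ee_rot: [1.174, 1.228, -1.178]
force: [0.7, -6.0, 5.3]
opening: 0.505
```

```bash
cat > look.py <<'E'
import sys
from h import *
move_to([1,29,102])
for n,(r0,r1,c0,c1) in(("side",(165,315,215,375)),("top",(165,255,230,380))):
    a=optics.camera(n)[r0:r1,c0:c1]; a=cv2.resize(a,None,fx=4 if n=="side" else 5,fy=4 if n=="side" else 5,interpolation=cv2.INTER_CUBIC)
    cv2.imwrite(f"pics/{sys.argv[1]}_{n}.png",np.clip(a.astype(float)*1.4,0,255).astype(np.uint8)[:,:,::-1])
E
python3 look.py m5
```

```text
t 11.05 tcp [ 0.555  -0.0911  0.1014] shaker mm [-97.3  29.2 101.4] F [ 0.72 -6.04  5.3 ] op 0.505
R [[-0.0, 0.999, 0.045], [-0.002, 0.045, -0.999], [-1.0, -0.0, 0.002]]
delta tool mm (before twist) [ -0.8   0.1 -98.3] twist to y||shaker y: 3.14 or -0.001
```

View pics/m5_side.png

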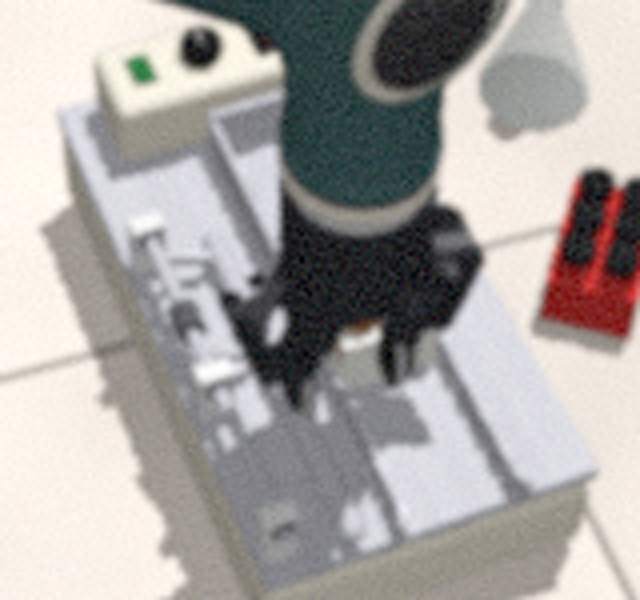

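View pics/m5_top.png

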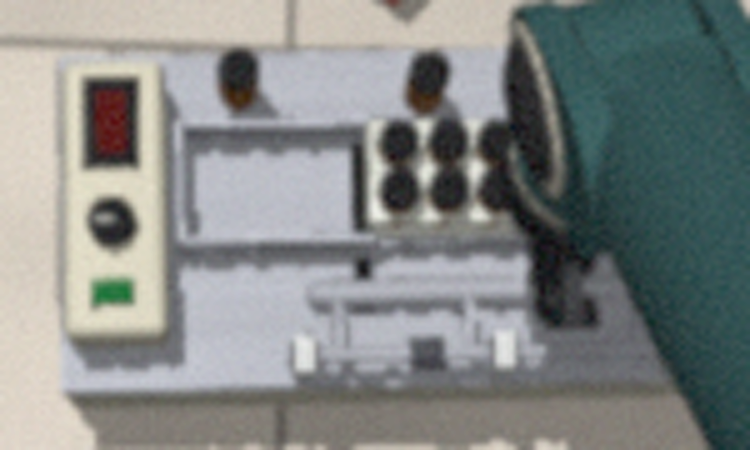

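apply_moves(
  commands=[
    {"x": 0, "y": 0, "z": -0.006, "twist": 0, "gripper": 0.043},
    {"x": 0, "y": 0, "z": -0.006, "twist": 0, "gripper": 0.043},
    {"x": 0, "y": 0, "z": -0.006, "twist": 0, "gripper": 0.043},
    {"x": 0, "y": 0, "z": -0.006, "twist": 0, "gripper": 0.043},
    {"x": 0, "y": 0, "z": -0.006, "twist": 0, "gripper": 0.043},
    {"x": 0, "y": 0, "z": -0.006, "twist": 0, "gripper": 0.043},
    {"x": 0, "y": 0, "z": -0.006, "twist": 0, "gripper": 0.043},
  ],
)

```text
t: 12.02
tool_pos: [0.5532, -0.049, 0.1014]
ee_rot: [1.175, 1.229, -1.177]
force: [0.1, -6.4, 5.7]
opening: 0.502
```

```bash
python3 look.py m6
```

```text
t 12.03 tcp [ 0.5532 -0.049   0.1014] shaker mm [-55.1  29.1 101.4] F [ 0.09 -6.45  5.66] op 0.502
R [[-0.0, 0.999, 0.045], [-0.002, 0.045, -0.999], [-1.0, -0.0, 0.002]]
delta tool mm (before twist) [ -0.7   0.  -56.1] twist to y||shaker y: 3.14 or -0.001
```

View pics/m6_top.png

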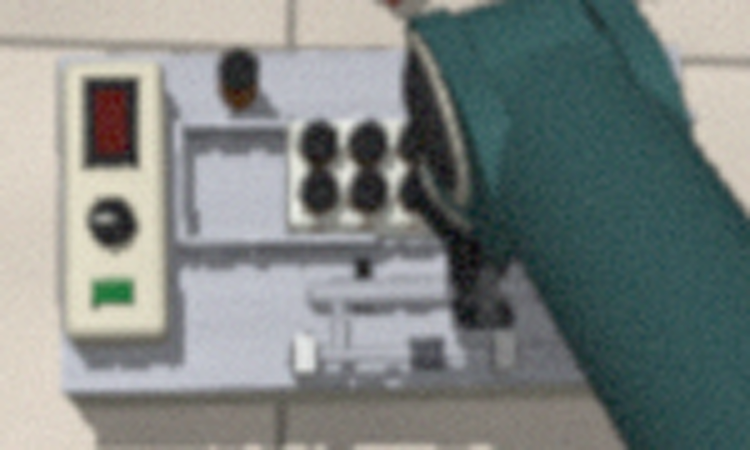

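apply_moves(
  commands=[
    {"x": 0, "y": 0, "z": -0.006, "twist": 0, "gripper": 0.043},
    {"x": 0, "y": 0, "z": -0.006, "twist": 0, "gripper": 0.043},
    {"x": 0, "y": 0, "z": -0.006, "twist": 0, "gripper": 0.043},
    {"x": 0, "y": 0, "z": -0.006, "twist": 0, "gripper": 0.043},
    {"x": 0, "y": 0, "z": -0.006, "twist": 0, "gripper": 0.043},
    {"x": 0, "y": 0, "z": -0.006, "twist": 0, "gripper": 0.043},
    {"x": 0, "y": 0, "z": -0.006, "twist": 0, "gripper": 0.043},
    {"x": 0, "y": 0, "z": -0.003, "twist": 0, "gripper": 0.043},
    {"x": 0, "y": 0, "z": -0.003, "twist": 0, "gripper": 0.043},
  ],
)

```text
t: 13.25
tool_pos: [0.551, -0.0011, 0.1013]
ee_rot: [1.175, 1.229, -1.178]
force: [1.0, -6.2, 6.0]
opening: 0.501
```

```bash
python3 look.py m7
```

```text
t 13.25 tcp [ 0.551  -0.0011  0.1013] shaker mm [ -7.2  29.1 101.3] F [ 0.96 -6.25  6.01] op 0.501
R [[-0.0, 0.999, 0.045], [-0.002, 0.045, -0.999], [-1.0, -0.0, 0.002]]
delta tool mm (before twist) [-0.7  0.1 -8.2] twist to y||shaker y: 3.14 or -0.001
```

View pics/m7_top.png

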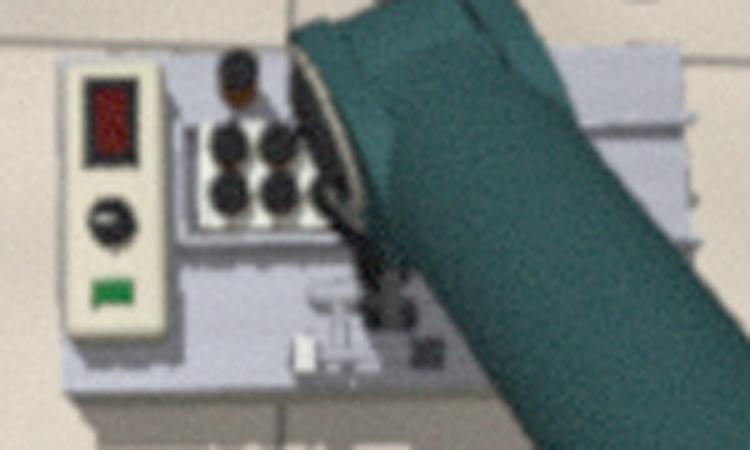

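View pics/m7_side.png

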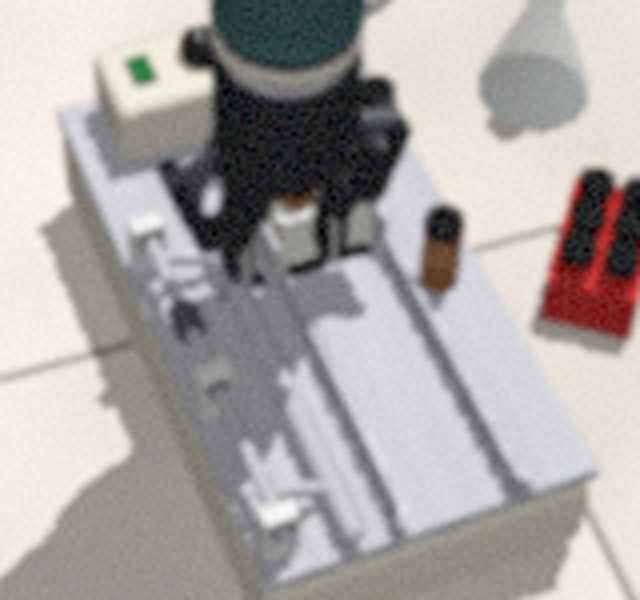

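apply_moves(
  commands=[
    {"x": 0, "y": 0, "z": -0.002, "twist": 0, "gripper": 0.043},
    {"x": 0, "y": 0, "z": -0.002, "twist": 0, "gripper": 0.043},
    {"x": 0, "y": 0, "z": -0.002, "twist": 0, "gripper": 0.043},
  ],
)

```text
t: 13.72
tool_pos: [0.5507, 0.0048, 0.1013]
ee_rot: [1.175, 1.229, -1.178]
force: [0.8, -5.7, 5.1]
opening: 0.504
```

apply_moves(
  commands=[
    {"x": 0, "y": 0, "z": -0.0015, "twist": 0, "gripper": 0.043},
  ],
)

```text
t: 13.85
tool_pos: [0.5506, 0.0063, 0.1013]
ee_rot: [1.175, 1.229, -1.178]
force: [0.0, -6.4, 7.1]
opening: 0.506
```

apply_moves(
  commands=[
    {"x": 0, "y": 0, "z": -0.001, "twist": 0, "gripper": 0.043},
  ],
)

```text
t: 13.98
tool_pos: [0.5506, 0.0073, 0.1013]
ee_rot: [1.175, 1.229, -1.178]
force: [0.8, -6.1, 6.1]
opening: 0.507
```

apply_moves(
  commands=[
    {"x": 0, "y": 0, "z": -0.001, "twist": 0, "gripper": 0.043},
  ],
)

```text
t: 14.1
tool_pos: [0.5506, 0.0075, 0.1013]
ee_rot: [1.174, 1.228, -1.178]
force: [1.6, -8.9, 6.7]
opening: 0.506
```

apply_moves(
  commands=[
    {"x": 0, "y": 0, "z": -0.001, "twist": 0, "gripper": 0.043},
  ],
)

```text
t: 14.22
tool_pos: [0.5506, 0.0076, 0.1014]
ee_rot: [1.174, 1.227, -1.18]
force: [0.6, -11.2, 8.7]
opening: 0.502
```

apply_moves(
  commands=[
    {"x": 0, "y": 0, "z": -0.001, "twist": 0, "gripper": 0.043},
  ],
)

```text
t: 14.35
tool_pos: [0.5506, 0.0076, 0.1013]
ee_rot: [1.174, 1.226, -1.181]
force: [1.3, -12.6, 6.9]
opening: 0.503
```

```bash
python3 look.py m8
```

```text
t 14.35 tcp [0.5506 0.0076 0.1013] shaker mm [  1.5  29.1 101.3] F [  1.25 -12.62   6.88] op 0.503
R [[-0.001, 0.999, 0.042], [-0.005, 0.042, -0.999], [-1.0, -0.001, 0.005]]
delta tool mm (before twist) [-0.7  0.1  0.5] twist to y||shaker y: 3.138 or -0.003
```

View pics/m8_top.png

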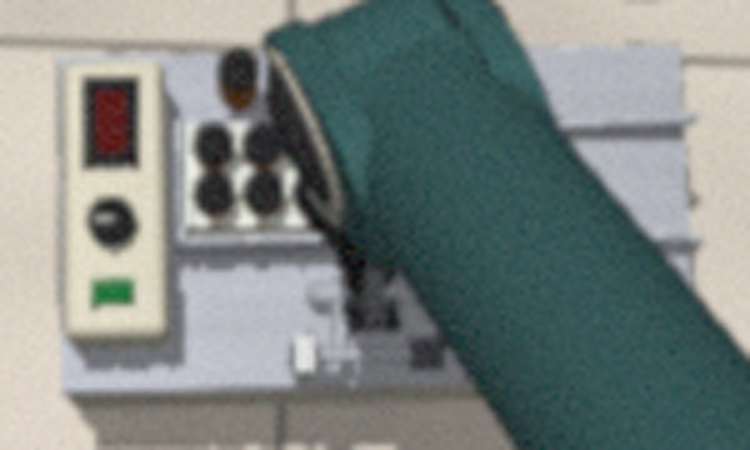

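View pics/m8_side.png

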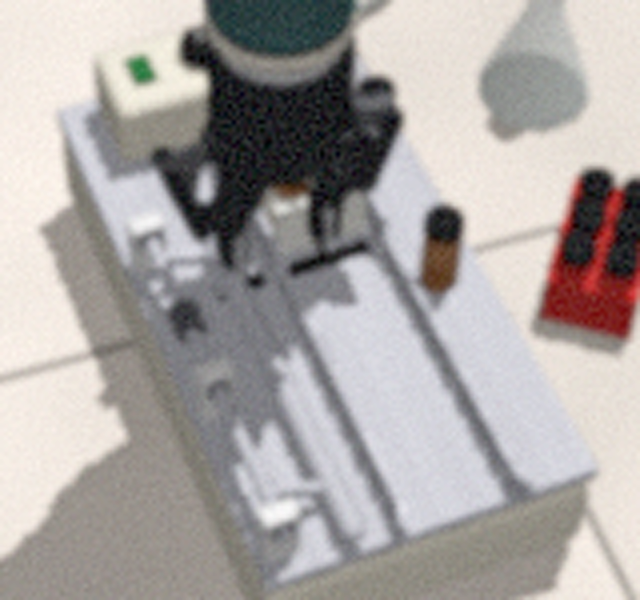

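apply_moves(
  commands=[
    {"x": 0, "y": 0, "z": 0.004, "twist": 0, "gripper": 0.043},
    {"x": 0, "y": 0, "z": 0.004, "twist": 0, "gripper": 0.043},
    {"x": 0, "y": 0, "z": 0.004, "twist": 0, "gripper": 0.043},
    {"x": 0, "y": 0, "z": 0.0, "twist": 0, "gripper": 0.043},
  ],
)

```text
t: 14.95
tool_pos: [0.5509, 0.0006, 0.1012]
ee_rot: [1.176, 1.231, -1.175]
force: [0.3, 3.2, 5.1]
opening: 0.503
```

apply_moves(
  commands=[
    {"x": -0.005, "y": 0, "z": 0, "twist": 0, "gripper": 0.043},
    {"x": -0.005, "y": 0, "z": 0, "twist": 0, "gripper": 0.043},
    {"x": -0.005, "y": 0, "z": 0, "twist": 0, "gripper": 0.043},
    {"x": -0.01, "y": 0, "z": 0, "twist": 0, "gripper": 0.043},
    {"x": -0.03, "y": 0, "z": 0, "twist": 0, "gripper": 0.043},
    {"x": -0.05, "y": 0, "z": 0, "twist": 0, "gripper": 0.043},
    {"x": -0.05, "y": 0, "z": 0, "twist": 0, "gripper": 0.043},
    {"x": -0.03, "y": 0, "z": 0.05, "twist": 0, "gripper": 0.043},
    {"x": 0, "y": 0, "z": 0.06, "twist": 0, "gripper": 0.043},
    {"x": 0, "y": 0, "z": 0.06, "twist": 0, "gripper": 0.043},
    {"x": 0, "y": 0, "z": 0.06, "twist": 0, "gripper": 0.043},
    {"x": 0, "y": 0, "z": 0.06, "twist": 0, "gripper": 0.043},
    {"x": 0, "y": 0, "z": 0, "twist": 0, "gripper": 0.043},
  ],
)

```text
t: 16.58
tool_pos: [0.5615, -0.2967, 0.2848]
ee_rot: [1.18, 1.228, -1.186]
force: [-0.5, 0.5, -1.0]
opening: 0.501
```

```bash
python3 look.py m9; python3 ov.py o9 54
```

```text
t 16.57 tcp [ 0.5615 -0.2967  0.2848] shaker mm [-303.    32.2  284.8] F [-0.54  0.48 -0.99] op 0.501
R [[-0.004, 0.999, 0.036], [-0.001, 0.036, -0.999], [-1.0, -0.004, 0.001]]
delta tool mm (before twist) [ 182.5    0.7 -304.2] twist to y||shaker y: 3.131 or -0.01
```

View pics/m9_top.png

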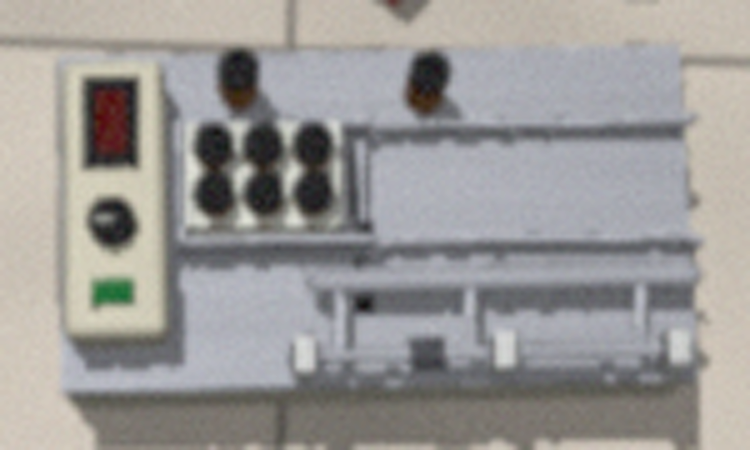

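View pics/m9_side.png

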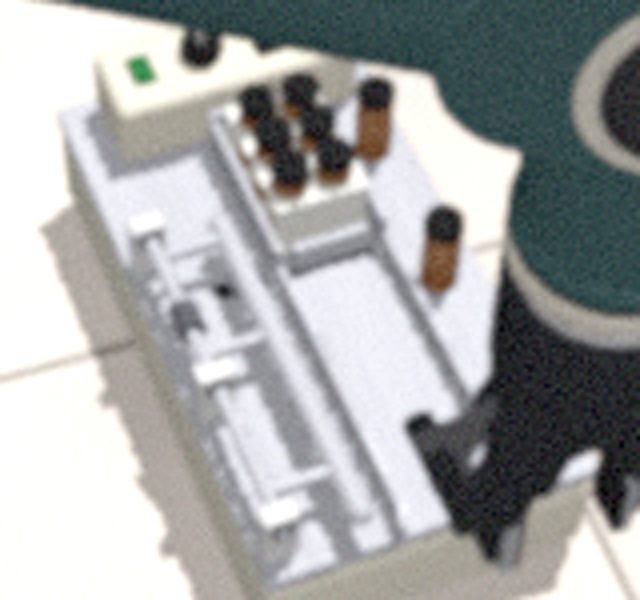

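View pics/o9_top.png

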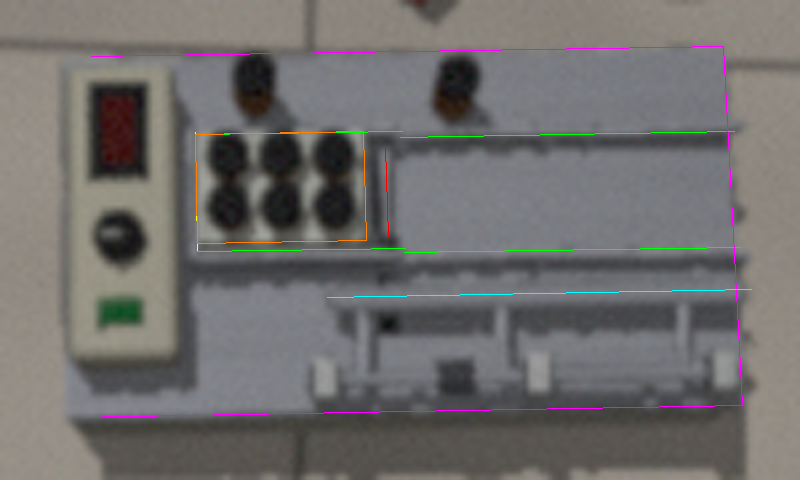

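The rack's outline falls on the computed home position (rack origin at x = 54 mm). The gate blade is up behind it, both loose vials are still standing where they were, and the arm is clear, so I'm handing in.

```bash
python3 -c "
from station import env
print(env.get_obs()['t']); print(env.finish_job())"
```

```text
16.775
the job is handed in; nothing more can be done
None
```

The full rack is in the shaker, up against the back stop, with the gate shut behind it. I handed the job in at 16.8 s of the 40 s allowed.

**What I did:** With the gripper part open at 43 mm, one fingertip pressed the bar about 15 mm down, which took 4–9 N. The other fingertip pushed the rack along the lane from behind, with the bar held at that depth throughout. I stopped when the fingertip no longer moved and the push force rose from about 6 to 12.6 N, with the fingertip within 0.5 mm of where the rack should be home. Then I backed off about 7 mm with the bar still down, lifted straight up so the gate sprang shut, and moved clear.

**Last checks:**
- **Rack:** in the top view its outline matches the computed home position.
- **Gate:** the blade is up behind the rack and the bar is back up.
- **Loose vials:** both are standing where they were.
- **Robot:** the force reading is about zero, so it is touching nothing.

**What disagreed or went unchecked:**
- **Camera fit:** the two cameras differ by an estimated 2–3 mm on where the shaker is, and the first fit of its angle was about 0.02 rad off until I refined it against the pictures.
- **Refused moves:** my first two move calls were refused over their format, so nothing moved.
- **Other bystanders:** I did not compare the rest of the bench before and after; the arm stayed well above it.

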